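# Jog the work slide to its index post

### The arm

A 6-joint arm with a two-finger parallel gripper is mounted at the origin on a cart in front of the work surface, level with it; the furniture and walls round the work are solid. World frame = base frame: x ahead of the robot, y to its left, z up, the work surface at z = 0. Lengths are in mm, angles in rad, forces in N, time in s.
With the tool pointing down it reaches from about 250 to 800 mm from the base axis. Payload 3.9 kg.
Tool frame: the origin (TCP) lies midway between the tips of the shut fingers; the grasp point (between the pads) lies 19 mm behind it; z points along the fingers, y is the line along which they close (so a half turn about z gives the same grasp; the last joint's range is limited). The gripper opens to 85 mm and grips with 20 to 120 N. Pads are 22 mm wide; open, the fingers measure 114 mm over their backs; the gripper's body (76 mm by 85 mm) begins 54 mm behind the grasp point. The pads swing forward as they close: fully open they stand 13 mm farther back than shut.
Start: joints at [0, 0.26, -0.138, 1.173, 0, 1.571], TCP at [524.991, -0, 231.304] pointing down, gripper open.
Joint ranges: [-2.78, 2.78], [-0.83, 1.72], [-1.28, 1.37], [-1.9, 2.12], [-1.57, 1.48], [-3.14, 3.14]. Speed limits (rad/s): [2.57, 2.57, 3.14, 3.14, 3.14, 3.14].

### API

Orientations are given as a 3x3 rotation matrix whose columns are the frame's x, y, z axes.
In Python, from workcell import bot gives the robot as it stands.
- The arm moves only by the tool step_arm, never from a script. Its argument "series" is a list of rows, each a list of 2 entries, a list of its own where there are three numbers: the shift along the tool's x, y, z in m, then the turn, a rotation vector about the tool's x, y, z in rad. In form: [[[dx, dy, dz], [wx, wy, wz]], ...]. A call has 1 to 10 rows; each row is the pose to reach, as a shift and turn from the pose commanded when the call began, along the tool's axes at that moment; what a row does not reach only later rows make up. A row lasts 1/10 s, in which the tool goes at most 50 mm and 8.59 degrees, less where a joint would pass 70% of its speed; a pose out of reach is approached as far as the arm can. A call with a gripper value outside its range is refused whole. "grip" is the finger opening in m, from 0 to 0.0854, set as the call begins (left out, the last holds). The fingers move at their own pace and stop on an object; "force" is the grip in N (left out, the last holds). Time passes only in rows, so rows that repeat a pose let the fingers close. It gives the time, the measured TCP pose, the force, the opening and the grip force at its end, in the units of the state.
- bot.get_obs(): the state, without advancing time (a new reading comes with each control period).
- bot.snapshot(name): name is "scene" or "side" or "wrist"; returns a dict with "pixels" (384x512x3 uint8, blue, green, red), "fx", "fy", "cx", "cy" (pixels), "R" (3x3) and "t" (3): a world point X has camera coordinates R X + t; the wrist camera has in their place "T_tool_cam" (4x4, takes a point from camera to tool coordinates, whose origin is the TCP and whose axes are the flange's). Camera axes: x right, y down, z forward; pixel columns grow to the right and rows downward; lengths in mm; the calibration is good to about 2 mm. The wrist camera is an equidistant fisheye: a pixel r from the principal point sees the ray r / f radians off the axis. A picture is of the moment at which its call begins: read the wrist's pose just before it. There is no depth.
- bot.hand_in(): hands the job in; it is judged then, once.
The state is a dict: "t": time; "joints": joint angles; "joint_vel": joint speeds; "joint_efforts": joint torques, N m; "eef_pos": TCP position; "orientation": TCP orientation; "contact_force": force on the tool from outside, world axes, zero at the start; "wrist_torque": the same for the moment, N m; "gripper_width": opening from 0.0 (shut) to 1.0 (fully open); "finger_force": force on a finger pad.
Only numpy, scipy, OpenCV 4.12 (cv2) and the standard library are available. Lean on these libraries where they do the work, as an engineer would, in place of code of your own. Each camera call takes 0.05 s, during which the arm holds its last target. There are 200 camera calls.

### The job

The sanding block has been left lying on the bed of the small motor slide, in the way of the work carriage: lift it off and set it down gently, flat on the loose wooden board. Then push the jog stick over to the side where the index post stands (the post with the thin flat blade, not the one with the ball) and hold it there while the carriage travels, and let the stick go back to its centre so that the carriage stops with its upright fin lined up with the blade of the index post. Move the carriage only by the jog stick, never by pushing it, and do not knock the oil bottle or the glass jar.

Things in the scene. Friction and masses are not known exactly. Their poses are not given: they have to be found in the camera images.
- jog_slide: The motor slide, fixed to the table: a bed 80 mm wide (x) and 416 mm long (y), its flat top 30 mm above the table, with a jog box (70 x 76 mm, 40 mm high) in front of its middle, centred at x = -95 mm, y = 0. Origin: under the middle of the bed, on the table; x points away from the jog box, y along the bed, z up. It stands turned by up to 0.2 rad.
- jog_stick (a joint): Tilt of the jog stick, rad: 0 upright, positive = leaning to the slide's +y, negative = to its -y, stops at +-0.42; it tilts only along the slide's y. Pivot 42 mm above the table at x = -95 mm, y = 0 of the slide. A spring brings it back to centre when let go (within 0.04 rad, in about 0.2 s); fully over takes about 7 N at the grip.
- stick_grip (a point): Centre of the jog stick's black grip (22 to 29 mm thick, round), 75 mm up the stick from its pivot, so 117 mm above the table when upright; the top of the grip is 140 mm above the table. Below the grip is an 11 mm steel rod.
- carriage: The work carriage on the bed: saddle plate 78 mm (x) by 50 mm (y) with a V-block, a short tube along x, and an upright fin at the back; top 81 mm above the table. Origin: under its middle, on the bed's top; axes as the slide's. It starts in the middle of the bed and travels up to 165 mm along y to either side. Its weak drive stalls against anything in the way.
- carriage_fin (a point): Top of the carriage's fin (3 mm thick in y), at x = +36 mm, y = 0 of the carriage, 80 mm above the table. The carriage runs to the side the stick leans to: about 25 mm/s fully over, 9 mm/s at 0.22 rad, still below 0.10 to 0.14 rad. On release it coasts 2 to 6 mm, then stays.
- index_post: The index post, fixed behind the bed: foot 36 x 34 mm, square steel upright 72 mm high with a flat blade 3 mm thick (in y) pointing at the bed (its -x). Origin: under the foot, on the table, 67 mm behind the bed's middle line; axes as the slide's. 110 to 150 mm to one side of the slide's middle; a plain post with a ball on top stands on the other side.
- index_blade (a point): Tip of the index post's blade, 20 mm in front of the post's origin (its -x), 80 mm above the table. The carriage is lined up when carriage_fin has the same y as this point along the bed.
- sanding_block: Plain wooden sanding block 60 x 29 x 18 mm (x, y, z), about 60 g, loose, lying flat on the bed (its underside 30 mm above the table) next to the index post, turned by up to 0.5 rad from lying across the bed. Origin: centre of its underside.
- wood_board: Loose flat wooden board 95 x 145 x 26 mm (x, y, z) lying on the table in front of one half of the bed, left or right. Origin: centre of its underside; the top is 26 mm above that.
- oil_bottle: Upright oil bottle, 43 mm across, 124 mm high, loose, beside the jog box, on its left or its right. Origin: centre of its underside. Not to be disturbed.
- glass_jar: Open glass jar, 63 mm across, 70 mm high, loose, on the other side of the jog box. Origin: centre of its underside. Not to be disturbed.
There are look-alikes about, which are no part of the job. Of the things that look like the sanding_block, the largest one is meant.

How it is judged:
By the outcome, as a careful person would: the job done as asked, in the order asked, and still so for the second after the job is handed in, with the robot touching nothing.
It also fails if it takes over 72 s, if anything falls off the work surface, if the arm or the gripper's body presses on something with over 40 N, if the wrist force passes 120 N, or if a joint passes its speed limit or range.

## Working session

There is one attempt and no reset: what is moved stays moved. The work goes in short steps, Python scripts to look and compute and a tool call to move; the robot and the scene stay as the last step left them, time stands still between calls to the robot, and variables do not carry over. Pictures are saved under pics/ and viewed, at most 10 in all, crops included, and the job is handed in when it is done.

Besides the shell and the picture viewer there is one more tool, called after "Emit:" as a command line: name --argument value ..., lists and objects as JSON in quotes. step_arm: Moves the arm, as the interface text tells. Its arguments: {"type":"object","properties":{"series":{"type":"array","items":{"type":"array"}},"grip":{"type":"number"},"force":{"type":"number"}},"required":["series"]}

```bash
mkdir -p pics; ls; python3 - <<'E'
from workcell import bot
import cv2,numpy as np,pickle
o=bot.get_obs();print(o['t'],o['eef_pos'],np.round(o['orientation'],3))
S={n:bot.snapshot(n) for n in("scene","side","wrist")}
pickle.dump((o,S),open('s0.pkl','wb'))
for n in S:
  cv2.imwrite(f'pics/{n}0.png',S[n]['pixels'])
  print(n,{k:np.round(v,3).tolist() for k,v in S[n].items() if k!='pixels'})
cv2.imwrite('pics/all0.png',cv2.resize(np.vstack([S['scene']['pixels']]),(800,600)))
cv2.imwrite('pics/side0b.png',cv2.resize(S['side']['pixels'],(800,600)))
E
```

```text
pics
0.0 [5.24319649e+02 1.60240074e-02 2.30468021e+02] [[-0.     1.    -0.002]
 [ 1.     0.     0.   ]
 [ 0.    -0.002 -1.   ]]
scene {'fx': 391.332, 'fy': 391.332, 'cx': 248.414, 'cy': 193.401, 'R': [[-0.826, -0.564, 0.012], [-0.319, 0.448, -0.835], [0.466, -0.693, -0.55]], 't': [476.178, 249.068, 654.906]}
side {'fx': 420.621, 'fy': 420.621, 'cx': 260.85, 'cy': 193.797, 'R': [[0.857, -0.516, 0.008], [-0.269, -0.459, -0.847], [0.44, 0.724, -0.532]], 't': [-474.139, 240.546, 915.586]}
wrist {'fx': 297.319, 'fy': 297.319, 'cx': 253.17, 'cy': 195.574, 'T_tool_cam': [[-0.001, -0.965, -0.264, 66.373], [1.0, -0.001, -0.001, 0.559], [0.001, -0.264, 0.965, -142.689], [0.0, 0.0, 0.0, 1.0]]}
```

View pics/all0.png

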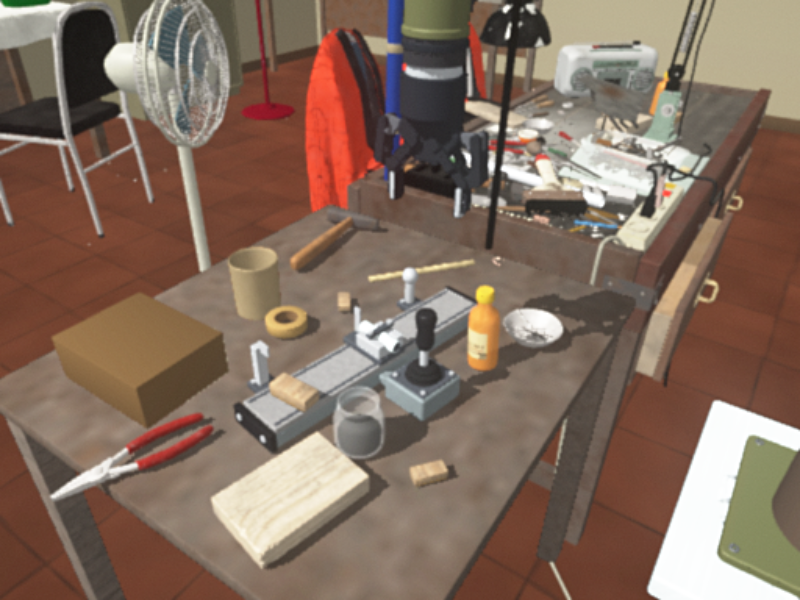

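View pics/side0b.png

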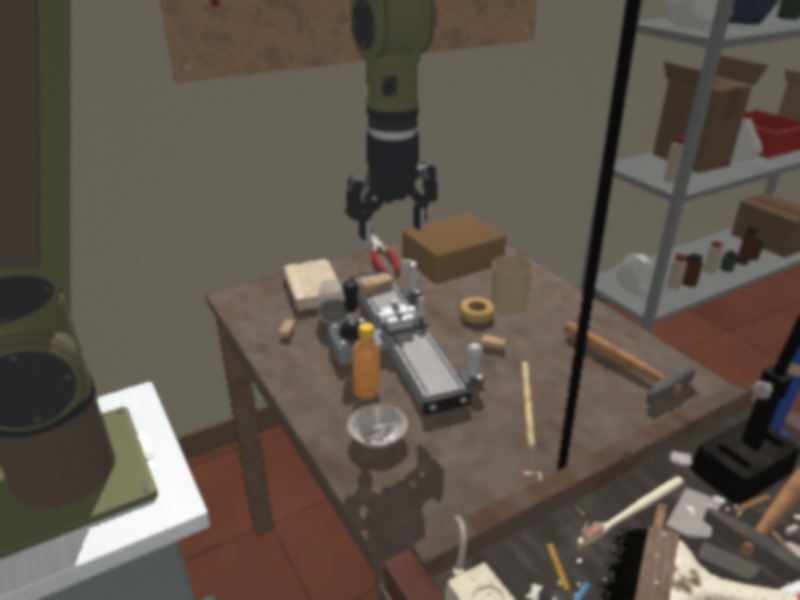

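View pics/wrist0.png

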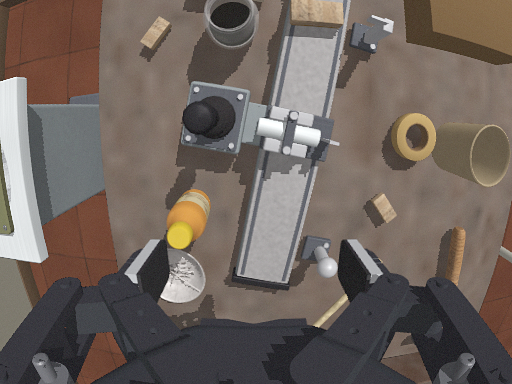

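The scene and wrist views show the blade post and block at the +y (left) end, and the jar on the left of the jog box. The board lies at the front left, with a small decoy near it, and the bottle is on the right. In the wrist image the grip is at about (205,117), the jar (232,22), the bottle (185,215) and the block (315,10), which is cut off. Next I'll get rough positions.

```bash
cat > h.py <<'E'
from workcell import bot
import cv2,numpy as np,pickle
def cam(n,s,o):
    """returns (centre, R world->cam)"""
    if n=='wrist':
        T=np.array(s['T_tool_cam']);Rt=np.array(o['orientation']);p=np.array(o['eef_pos'])
        return p+Rt@T[:3,3],(Rt@T[:3,:3]).T
    R=np.array(s['R']);return -R.T@np.array(s['t']),R
def ray(n,s,o,uv):
    c,R=cam(n,s,o);u=(uv[0]-s['cx'])/s['fx'];v=(uv[1]-s['cy'])/s['fy']
    if n=='wrist':
        r=np.hypot(u,v)+1e-12;d=np.array([u/r*np.sin(r),v/r*np.sin(r),np.cos(r)])
    else: d=np.array([u,v,1.]);d/=np.linalg.norm(d)
    return c,R.T@d
def plane(n,s,o,uv,z):
    c,d=ray(n,s,o,uv);return c+d*(z-c[2])/d[2]
def proj(n,s,o,X):
    c,R=cam(n,s,o);q=R@(np.array(X,float)-c)
    if n=='wrist':
        h=np.hypot(q[0],q[1])+1e-12;r=np.arctan2(h,q[2]);return np.array([s['cx']+s['fx']*r*q[0]/h,s['cy']+s['fy']*r*q[1]/h])
    return np.array([s['cx']+s['fx']*q[0]/q[2],s['cy']+s['fy']*q[1]/q[2]])
def tri(rays):
    A=np.zeros((3,3));b=np.zeros(3)
    for c,d in rays:
        P=np.eye(3)-np.outer(d,d);A+=P;b+=P@c
    X=np.linalg.solve(A,b);return X,[np.linalg.norm((np.eye(3)-np.outer(d,d))@(X-c)) for c,d in rays]
def snap(n,tag):
    o=bot.get_obs();s=bot.snapshot(n);pickle.dump((o,s),open(tag+'.pkl','wb'));cv2.imwrite(f'pics/{tag}.png',s['pixels']);return o,s
E
python3 - <<'E'
from h import *
o,S=pickle.load(open('s0.pkl','rb'));s=S['wrist']
for l,uv,z in [('bedL',(297,15),30),('bedL2',(240,268),30),('bedR',(291,272),30),('bedR2',(345,20),30),('grip',(203,117),140),('box TL',(193,84),40),('boxTR',(250,90),40),('boxBR',(242,153),40),('boxBL',(183,146),40),('jar',(231,20),70),('decoy',(155,33),10),('bottlecap',(180,235),124),('block',(315,12),48)]:
    print(l,plane('wrist',s,o,uv,z).round(0))
s=S['scene'];k=.64
for l,uv,z in [('board c',(318,437),26),('board l',(214,497),26),('board b',(262,558),26),('board r',(369,485),26),('blk',(296,390),48),('blade',(264,345),80)]:
    print(l,plane('scene',s,o,(uv[0]*k,uv[1]*k),z).round(0))
E
```

```text
bedL [575. 190.  30.]
bedL2 [ 507. -126.   30.]
bedR [ 574. -132.   30.]
bedR2 [633. 188.  30.]
grip [485.  66. 140.]
box TL [457. 104.  40.]
boxTR [521.  96.  40.]
boxBR [512.  25.  40.]
boxBL [444.  34.  40.]
jar [502. 169.  70.]
decoy [401. 179.  10.]
bottlecap [457. -40. 124.]
block [593. 188.  48.]
board c [525. 225.  26.]
board l [560. 356.  26.]
board b [466. 379.  26.]
board r [433. 248.  26.]
blk [584. 194.  48.]
blade [650. 179.  80.]
```

Emit:
step_arm --series '[[[0.03, -0.01, -0.01], [0, 0, 0]], [[0.06, -0.02, -0.02], [0, 0, 0]], [[0.09, -0.03, -0.03], [0, 0, 0]], [[0.12, -0.04, -0.04], [0, 0, 0]], [[0.12, -0.04, -0.04], [0, 0, 0]], [[0.12, -0.04, -0.04], [0, 0, 0]]]'

```text
t: 0.75
eef_pos: [484.9, 120.3, 271.2]
orientation: [[-0.002, 1.0, 0.0], [1.0, 0.002, -0.001], [-0.001, 0.0, -1.0]]
contact_force: [0.6, -0.8, -1.3]
gripper_width: 1.002
finger_force: 0.0
```

```bash
python3 - <<'E'
from h import *
o,s=snap('wrist','w1');print(o['t'],o['eef_pos'])
cv2.imwrite('pics/w1b.png',cv2.resize(s['pixels'],(800,600),interpolation=cv2.INTER_CUBIC))
E
```

```text
0.75 [484.88051628 120.3208835  271.23685268]
```

View pics/w1b.png

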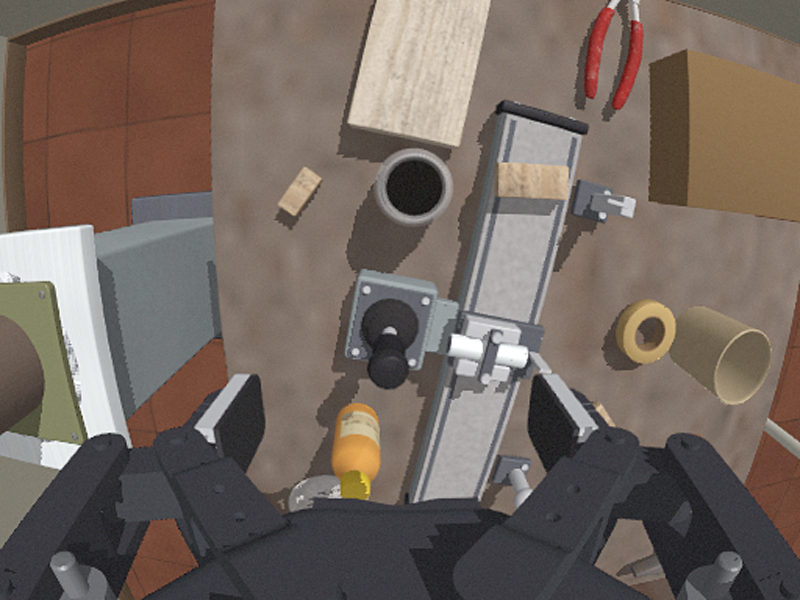

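The second wrist view (800x600 scale) shows the block's top face at about (500–568, 163–197) and the index post at (605,203). The jar rim is at (414,187), the grip (387,367) and the carriage (490,350). The board's near edge runs from (350,125) to (460,148). I'll zoom in on the block, post and carriage for exact pixels.

```bash
python3 - <<'E'
from h import *
o,s=pickle.load(open('w1.pkl','rb'))
a=s['pixels'][55:205,300:420];b=s['pixels'][190:260,270:370]
A=cv2.resize(a,None,fx=4,fy=4,interpolation=cv2.INTER_CUBIC);B=cv2.resize(b,None,fx=3.2,fy=3.2,interpolation=cv2.INTER_CUBIC)
c=np.zeros((600,800,3),np.uint8);c[:,:480]=A;c[:224,480:]=B;cv2.imwrite('pics/z1.png',c)
f=lambda u,v,z:plane('wrist',s,o,(u*.64,v*.64),z).round(1)
print('jar',f(414,187,70),f(452,187,70),f(376,187,70));print('grip',f(387,369,140));print('box',f(362,273,40),f(434,281,40),f(428,369,40),f(346,358,40))
print('board',f(350,124,26),f(458,148,26),f(489,10,26),f(376,5,26))
print('bed end',f(500,107,30),f(585,132,30),'bedside',f(413,490,30),f(475,495,30))
E
```

```text
jar [498.6 182.7  70. ] [526.6 183.1  70. ] [470.8 182.7  70. ]
grip [479.8  69.8 140. ]
box [457.6 112.1  40. ] [516.9 105.5  40. ] [513.6  27.   40. ] [442.2  37.2  40. ]
board [447.6 235.4  26. ] [536.6 215.6  26. ] [564.2 340.4  26. ] [468.6 341.8  26. ]
bed end [571.2 251.7  30. ] [647.6 236.3  30. ] bedside [ 503.1 -113.8   30. ] [ 568.1 -122.8   30. ]
```

View pics/z1.png

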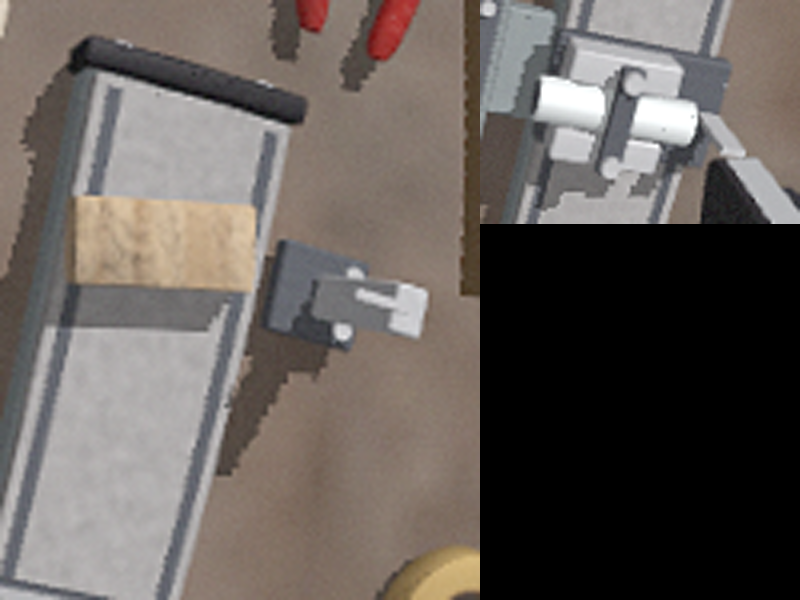

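```bash
python3 - <<'E'
from h import *
o,s=pickle.load(open('w1.pkl','rb'))
f=lambda u,v,z:plane('wrist',s,o,(300+u/4,55+v/4),z)
C=np.array([f(*p,48) for p in [(76,196),(256,206),(252,292),(72,284)]]);print(C.round(1),C.mean(0).round(1))
print('sides',[np.linalg.norm(C[i]-C[(i+1)%4]).round(1) for i in range(4)])
L=np.array([f(*p,30) for p in [(93,72),(68,185),(33,360),(0,515)]]);R=np.array([f(*p,30) for p in [(290,125),(262,240),(228,400),(185,580)]])
for P in(L,R): print(P[:,:2].round(1).tolist(),np.polyfit(P[:,1],P[:,0],1))
print('block ang',[np.arctan2(*(C[i]-C[j])[[1,0]]).round(3) for i,j in((1,0),(2,3))])
print('blade tip',f(357,291,80),f(395,301,80),'post top',f(408,310,80),'foot',[f(*p,6).round(0) for p in((283,240),(265,328),(350,350),(367,262))])
E
```

```text
[[566.2 203.6  48. ]
 [625.8 204.   48. ]
 [625.4 176.2  48. ]
 [565.4 176.   48. ]] [595.7 190.   48. ]
sides [np.float64(59.7), np.float64(27.8), np.float64(60.0), np.float64(27.6)]
[[575.5, 245.9], [567.4, 207.9], [557.0, 150.2], [547.7, 98.1]] [1.86859540e-01 5.29125985e+02]
[[644.8, 233.5], [635.3, 193.5], [625.5, 138.7], [614.5, 75.4]] [1.88580479e-01 5.99793425e+02]
block ang [np.float64(0.007), np.float64(0.003)]
blade tip [647.79478548 179.57084323  80.        ] [661.22403477 177.44816718  80.        ] post top [666.03808753 175.0177493   80.        ] foot [array([653., 194.,   6.]), array([647., 162.,   6.]), array([682., 156.,   6.]), array([687., 189.,   6.])]
```

The measurements agree with the given sizes. The slide's yaw is -0.185 with its origin near (575,54), the block's top centre is (596,190) with yaw about 0, and the blade is at slide y≈136. Now I'll turn the tool and go above the block.

Emit:
step_arm --series '[[[0.007, 0.011, 0.012], [0, 0, -0.149]], [[0.014, 0.022, 0.024], [0, 0, -0.298]], [[0.021, 0.033, 0.036], [0, 0, -0.447]], [[0.028, 0.044, 0.048], [0, 0, -0.596]], [[0.035, 0.055, 0.06], [0, 0, -0.745]], [[0.042, 0.066, 0.072], [0, 0, -0.894]], [[0.049, 0.077, 0.084], [0, 0, -1.043]], [[0.056, 0.088, 0.096], [0, 0, -1.192]], [[0.063, 0.1, 0.108], [0, 0, -1.341]], [[0.07, 0.111, 0.12], [0, 0, -1.49]]]'

```text
t: 1.8
eef_pos: [596.6, 188.5, 149.8]
orientation: [[-0.997, 0.077, -0.001], [0.077, 0.997, -0.001], [0.001, -0.001, -1.0]]
contact_force: [-0.4, -0.4, 0.1]
gripper_width: 1.004
finger_force: 0.0
```

Emit:
step_arm --series '[[[0, 0, 0], [0, 0, -0.08]], [[0, 0, 0], [0, 0, -0.08]], [[0, 0, 0], [0, 0, -0.08]]]'

```text
t: 2.1
eef_pos: [596.0, 188.8, 150.8]
orientation: [[-1.0, 0.004, -0.001], [0.004, 1.0, -0.0], [0.001, -0.001, -1.0]]
contact_force: [-0.0, 0.0, 0.4]
gripper_width: 0.994
finger_force: 0.0
```

```bash
python3 - <<'E'
from h import *
o,s=snap('wrist','w2');print(o['t'],o['eef_pos'].round(1),np.round(o['joints'],2),np.round(o['orientation'],3).tolist())
hsv=cv2.cvtColor(s['pixels'],cv2.COLOR_BGR2HSV)
m=cv2.inRange(hsv,(10,60,110),(25,200,255));n,l,st,c=cv2.connectedComponentsWithStats(m)
for z,i in [(48,i) for i in range(1,n) if st[i,4]>300]:
    ct,_=cv2.findContours((l==i).astype(np.uint8),0,2);r=cv2.minAreaRect(ct[0]);P=[plane('wrist',s,o,p,48).round(1)[:2].tolist() for p in cv2.boxPoints(r)]
    print(st[i],P,np.mean(P,0))
E
```

```text
2.1 [596.  188.8 150.8] [ 0.31  0.47 -0.03  1.07 -0.    0.31] [[-1.0, 0.004, -0.001], [0.004, 1.0, -0.0], [0.001, -0.001, -1.0]]
[ 383   19   56   57 1362] [[436.4, 303.4], [423.9, 364.6], [481.2, 361.0], [489.1, 301.3]] [457.65  332.575]
[   0   34   54   44 1680] [[412.1, -87.7], [433.8, -4.4], [478.3, -2.3], [463.1, -83.5]] [446.825 -44.475]
[ 240  160   33   67 2112] [[565.9, 177.6], [566.0, 204.3], [624.7, 205.0], [624.5, 176.7]] [595.275 190.9  ]
[378 212  49  48 746] [[645.8, 303.5], [607.0, 311.7], [623.6, 366.6], [666.4, 359.8]] [635.7 335.4]
[ 105  226  104   38 1341] [[631.3, 42.6], [622.9, 147.1], [656.3, 147.0], [668.6, 37.3]] [644.775  93.5  ]
[  0 234  29  37 312] [[659.3, -152.4], [641.9, -115.8], [682.9, -79.0], [702.6, -112.7]] [ 671.675 -114.975]
[ 55 255  27  24 356] [[685.3, -40.8], [659.6, -6.2], [672.4, 6.0], [698.9, -27.7]] [679.05  -17.175]
```

Emit:
step_arm --series '[[[0.001, 0.001, 0.025], [0, 0, 0]], [[0.001, 0.002, 0.055], [0, 0, 0]], [[0.001, 0.002, 0.08], [0, 0, 0]], [[0.001, 0.002, 0.1], [0, 0, 0]], [[0.001, 0.002, 0.112], [0, 0, 0]], [[0.001, 0.002, 0.118], [0, 0, 0]], [[0.001, 0.002, 0.118], [0, 0, 0]], [[0.001, 0.002, 0.118], [0, 0, 0]]]'

```text
t: 2.95
eef_pos: [595.8, 192.2, 34.3]
orientation: [[-1.0, 0.001, 0.002], [0.001, 1.0, 0.001], [-0.002, 0.001, -1.0]]
contact_force: [-0.0, 0.2, -0.0]
gripper_width: 0.999
finger_force: 0.0
```

Emit:
step_arm --series '[[[0, 0, 0], [0, 0, 0]], [[0, 0, 0], [0, 0, 0]], [[0, 0, 0], [0, 0, 0]], [[0, 0, 0], [0, 0, 0]], [[0, 0, 0], [0, 0, 0]], [[0, 0, 0], [0, 0, 0]], [[0, 0, 0], [0, 0, 0]], [[0, 0, 0], [0, 0, 0]], [[0, 0, 0], [0, 0, 0]], [[0, 0, 0], [0, 0, 0]]]' --grip 0.01 --force 30

```text
t: 3.95
eef_pos: [595.4, 192.2, 33.8]
orientation: [[-1.0, 0.001, 0.001], [0.001, 1.0, 0.0], [-0.001, 0.0, -1.0]]
contact_force: [-1.0, -0.9, 6.1]
gripper_width: 0.323
finger_force: 30.9
```

Emit:
step_arm --series '[[[0, 0, -0.005], [0, 0, 0]], [[0, 0, -0.02], [0, 0, 0]], [[0, 0, -0.045], [0, 0, 0]], [[0, 0, -0.07], [0, 0, 0]], [[0, 0, -0.09], [0, 0, 0]], [[0.02, 0.03, -0.1], [0, 0, 0]], [[0.045, 0.06, -0.1], [0, 0, 0]], [[0.075, 0.09, -0.1], [0, 0, 0]], [[0.09, 0.108, -0.1], [0, 0, 0]], [[0.09, 0.108, -0.1], [0, 0, 0]]]'

```text
t: 4.95
eef_pos: [502.2, 301.9, 132.8]
orientation: [[-1.0, -0.004, -0.002], [-0.004, 1.0, -0.0], [0.002, -0.0, -1.0]]
contact_force: [0.4, -0.0, -1.0]
gripper_width: 0.323
finger_force: 30.2
```

```bash
python3 - <<'E'
from h import *
o,s=snap('scene','c3');print(o['t'],o['eef_pos'].round(1),o['gripper_width'])
w=snap('wrist','w3')[1]
c=np.zeros((600,800,3),np.uint8);c[:288,:400]=cv2.resize(w['pixels'],None,fx=.78125,fy=.75);c[:300,400:]=cv2.resize(s['pixels'],(400,300))
c[300:600,:400]=cv2.resize(s['pixels'][230:380,100:300],None,fx=2,fy=2);cv2.imwrite('pics/m3.png',c)
E
```

```text
4.95 [502.2 301.9 132.8] 0.323490215889134
```

View pics/m3.png

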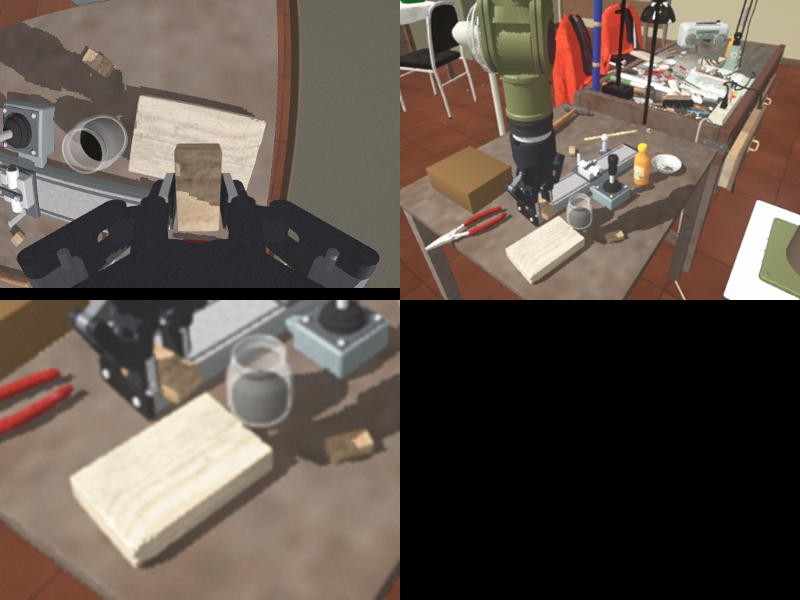

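The block is held level between the fingers. In the wrist panel the board's corners are at about (137,96) and (266,122), with its left edge going down to (131,172). I'll use these to check where the board is.

```bash
python3 - <<'E'
from h import *
o,w=pickle.load(open('w3.pkl','rb'))
for n in [(137,96),(266,122),(131,172),(249,183)]: print(plane('wrist',w,o,(n[0]/.78125,n[1]/.75),26).round(0))
o,s=pickle.load(open('c3.pkl','rb'))
for u,v in [(71,480),(136,555),(272,447),(207,394)]: print('sc',plane('scene',s,o,(100+u/2,230+v/2-150),26).round(0))
E
```

```text
[446. 234.  26.]
[476. 376.  26.]
[538. 221.  26.]
[552. 362.  26.]
sc [559. 360.  26.]
sc [466. 380.  26.]
sc [442. 236.  26.]
sc [529. 219.  26.]
```

Emit:
step_arm --series '[[[0, -0.001, 0.02], [0, 0, 0]], [[0, -0.003, 0.045], [0, 0, 0]], [[0, -0.004, 0.07], [0, 0, 0]], [[0, -0.004, 0.085], [0, 0, 0]], [[0, -0.004, 0.094], [0, 0, 0]], [[0, -0.004, 0.098], [0, 0, 0]], [[0, -0.004, 0.1], [0, 0, 0]], [[0, -0.004, 0.1], [0, 0, 0]], [[0, -0.004, 0.1], [0, 0, 0]]]'

```text
t: 5.95
eef_pos: [505.7, 296.4, 34.1]
orientation: [[-1.0, 0.001, 0.001], [0.001, 1.0, 0.001], [-0.001, 0.001, -1.0]]
contact_force: [-0.7, -0.7, -0.2]
gripper_width: 0.323
finger_force: 30.3
```

Emit:
step_arm --series '[[[0, 0, 0.001], [0, 0, 0]], [[0, 0, 0.0015], [0, 0, 0]], [[0, 0, 0.002], [0, 0, 0]], [[0, 0, 0.002], [0, 0, 0]], [[0, 0, 0.002], [0, 0, 0]]]'

```text
t: 6.45
eef_pos: [505.0, 296.1, 31.3]
orientation: [[-1.0, 0.001, -0.0], [0.001, 1.0, 0.0], [0.0, 0.0, -1.0]]
contact_force: [-0.7, 0.0, -0.9]
gripper_width: 0.327
finger_force: 30.3
```

Emit:
step_arm --series '[[[0, 0, 0.0005], [0, 0, 0]], [[0, 0, 0.001], [0, 0, 0]], [[0, 0, 0.001], [0, 0, 0]], [[0, 0, 0.001], [0, 0, 0]]]'

```text
t: 6.85
eef_pos: [505.0, 296.0, 30.3]
orientation: [[-1.0, 0.001, -0.0], [0.001, 1.0, -0.0], [0.0, -0.0, -1.0]]
contact_force: [-0.1, -0.4, 0.1]
gripper_width: 0.326
finger_force: 30.3
```

Emit:
step_arm --series '[[[0, 0, 0.0005], [0, 0, 0]], [[0, 0, 0.001], [0, 0, 0]], [[0, 0, 0.001], [0, 0, 0]], [[0, 0, 0.001], [0, 0, 0]]]'

```text
t: 7.25
eef_pos: [505.1, 296.1, 29.8]
orientation: [[-1.0, 0.001, 0.0], [0.001, 1.0, 0.0], [-0.0, 0.0, -1.0]]
contact_force: [-1.0, -0.9, 5.0]
gripper_width: 0.325
finger_force: 30.9
```

Contact at z = 29.8, as expected. Releasing and rising.

Emit:
step_arm --series '[[[0, 0, 0], [0, 0, 0]], [[0, 0, 0], [0, 0, 0]], [[0, 0, 0], [0, 0, 0]], [[0, 0, 0], [0, 0, 0]], [[0, 0, -0.005], [0, 0, 0]], [[0, 0, -0.02], [0, 0, 0]], [[0, 0, -0.06], [0, 0, 0]], [[0, 0, -0.1], [0, 0, 0]], [[0, 0, -0.145], [0, 0, 0]], [[0, 0, -0.17], [0, 0, 0]]]' --grip 0.05

```text
t: 8.25
eef_pos: [506.4, 296.9, 203.7]
orientation: [[-1.0, 0.001, 0.005], [0.001, 1.0, 0.003], [-0.005, 0.003, -1.0]]
contact_force: [0.2, 0.4, 0.3]
gripper_width: 0.587
finger_force: 0.0
```

```bash
python3 - <<'E'
from h import *
o,s=snap('wrist','w4');print(o['t'],o['eef_pos'].round(1),o['contact_force'],o['joints'].round(2))
cv2.imwrite('pics/w4b.png',cv2.resize(s['pixels'],(800,600)))
E
```

```text
8.25 [506.4 296.9 203.7] [0.20769953 0.37587086 0.25563181] [ 0.53  0.37 -0.04  1.15  0.    0.53]
```

View pics/w4b.png

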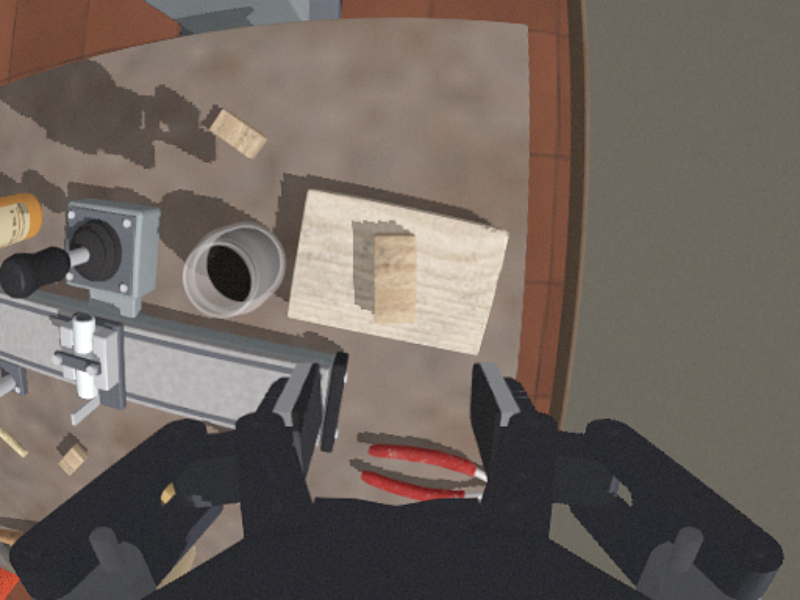

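The block lies flat in the middle of the board (its top face is around (395,278)). Next I'll turn the tool back, shut the fingers and go to the -y side of the stick. The bottle is at about (457,-40), so there is room.

Emit:
step_arm --series '[[[0.003, -0.027, 0], [0, 0, 0.149]], [[0.006, -0.054, 0], [0, 0, 0.298]], [[0.01, -0.081, 0], [0, 0, 0.447]], [[0.013, -0.108, 0], [0, 0, 0.596]], [[0.016, -0.135, 0], [0, 0, 0.745]], [[0.02, -0.162, 0], [0, 0, 0.894]], [[0.023, -0.189, 0], [0, 0, 1.043]], [[0.026, -0.216, 0], [0, 0, 1.192]], [[0.03, -0.243, 0], [0, 0, 1.341]], [[0.033, -0.27, 0], [0, 0, 1.49]]]' --grip 0

```text
t: 9.3
eef_pos: [471.4, 25.0, 199.4]
orientation: [[-0.074, 0.997, 0.0], [0.997, 0.074, -0.0], [-0.0, 0.0, -1.0]]
contact_force: [0.7, -0.6, -0.7]
gripper_width: 0.001
finger_force: 0.0
```

Emit:
step_arm --series '[[[0, 0, 0], [0, 0, 0.08]], [[0, 0, 0], [0, 0, 0.08]], [[0, 0, 0], [0, 0, 0.08]]]'

```text
t: 9.6
eef_pos: [471.9, 26.2, 199.4]
orientation: [[-0.002, 1.0, 0.0], [1.0, 0.002, 0.0], [0.0, 0.0, -1.0]]
contact_force: [-0.4, -0.2, 0.2]
gripper_width: -0.004
finger_force: 0.0
```

```bash
python3 - <<'E'
from h import *
o,s=snap('wrist','w5');print(o['t'],o['eef_pos'].round(1),o['gripper_width'],o['joints'].round(2),o['orientation'].round(3).tolist())
c=cv2.resize(s['pixels'],(800,600))
for X in [(647.8,179.6,80),(575+36*.983,54.5-36*.184,80),(481.6,70.5,140)]: print(proj('wrist',s,o,X)/.64)
cv2.imwrite('pics/w5b.png',c)
E
```

```text
9.6 [471.9  26.2 199.4] -0.004206021096506995 [ 0.06  0.19 -0.32  1.06  0.    1.62] [[-0.002, 1.0, 0.0], [1.0, 0.002, 0.0], [0.0, 0.0, -1.0]]
[673.19242077  64.10782793]
[618.65061337 263.91585872]
[417.12490234 232.27911534]
```

View pics/w5b.png

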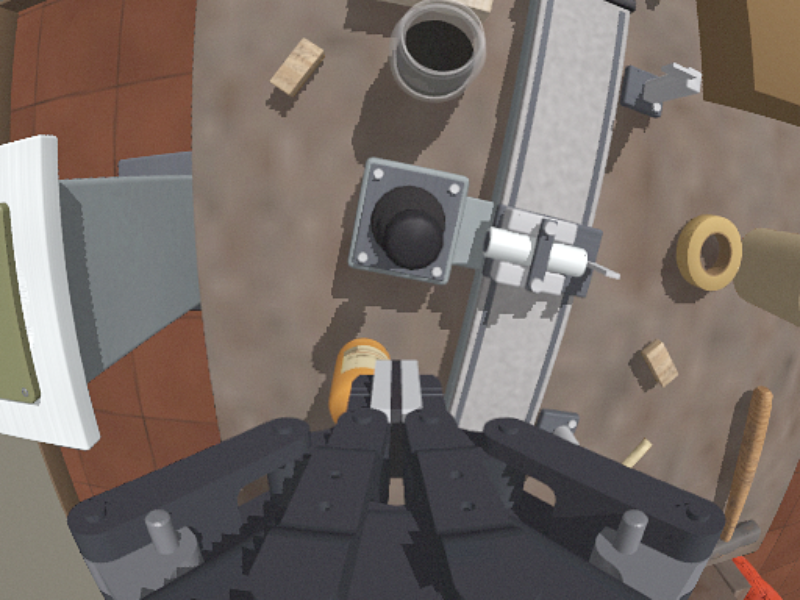

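The fin tip is at (617,273) and the blade at (675,68); both stay in view from here. I'll go down beside the grip and approach it.

Emit:
step_arm --series '[[[0, 0, 0.03], [0, 0, 0]], [[0, 0, 0.06], [0, 0, 0]], [[0, 0, 0.08], [0, 0, 0]], [[0, 0, 0.09], [0, 0, 0]], [[0, 0, 0.09], [0, 0, 0]], [[0, 0, 0.09], [0, 0, 0]]]'

```text
t: 10.25
eef_pos: [472.5, 26.4, 109.9]
orientation: [[-0.001, 1.0, 0.001], [1.0, 0.001, 0.0], [0.0, 0.001, -1.0]]
contact_force: [-0.4, -0.1, 0.8]
gripper_width: 0.001
finger_force: 0.0
```

Emit:
step_arm --series '[[[0.006, 0.001, 0], [0, 0, 0]], [[0.012, 0.002, 0], [0, 0, 0]], [[0.018, 0.0035, 0], [0, 0, 0]], [[0.022, 0.004, 0], [0, 0, 0]], [[0.022, 0.004, 0], [0, 0, 0]]]'

```text
t: 10.75
eef_pos: [476.6, 48.5, 109.7]
orientation: [[-0.001, 1.0, 0.001], [1.0, 0.001, -0.0], [-0.0, 0.001, -1.0]]
contact_force: [1.0, -1.1, 0.6]
gripper_width: 0.0
finger_force: 0.7
```

```bash
python3 - <<'E'
from h import *
o,s=snap('wrist','w6');print(o['t'],o['eef_pos'].round(1),o['contact_force'])
a=s['pixels'];B=cv2.resize(a[60:220,352:502],None,fx=2.6,fy=2.6,interpolation=cv2.INTER_CUBIC)
c=np.zeros((416,800,3),np.uint8);c[:,:390]=B;c[:300,400:]=cv2.resize(a,(400,300));cv2.imwrite('pics/m6.png',c)
for X in [(647.8,179.6,80),(575+36*.983,54.5-36*.184,80)]: print(proj('wrist',s,o,X).round(1))
E
```

```text
10.75 [476.6  48.5 109.7] [ 1.01859606 -1.06967187  0.62497305]
[488.1  47.3]
[439.2 222.4]
```

View pics/m6.png

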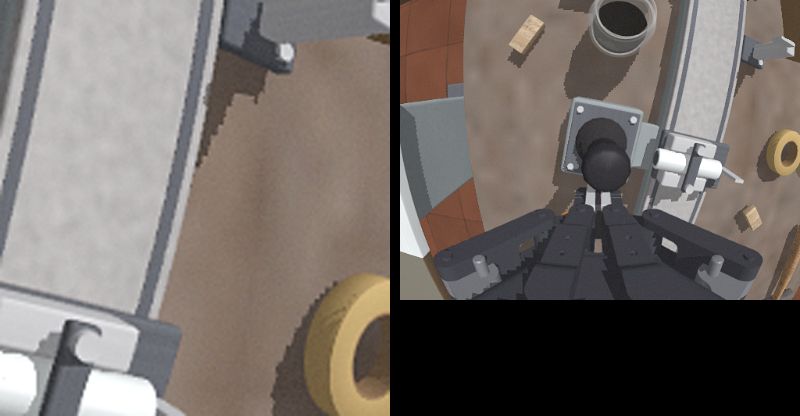

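I've used nine views, so I'll track the fin by numbers from here: a light-grey mask over the brown table, back-projected at z = 80 into slide coordinates.

```bash
cat >> h.py <<'E'
O=np.array([575,54.5]);EX=np.array([.983,-.184]);EY=np.array([.184,.983])
def slide(X): d=X[:2]-O;return d@EX,d@EY
def bright(o,s,x0,x1,y0,y1,z=80,n='wrist'):
    """light grey pixels whose back-projection at height z lies in the slide-frame box -> pixels, slide xy"""
    h=cv2.cvtColor(s['pixels'],cv2.COLOR_BGR2HSV);m=(h[...,1]<30)&(h[...,2]>135)
    g=[(x0,y0),(x0,y1),(x1,y0),(x1,y1)];q=np.array([proj(n,s,o,[*(O+a*EX+b*EY),z]) for a,b in g])
    lo=np.clip(q.min(0)-5,0,[511,383]).astype(int);hi=np.clip(q.max(0)+5,0,[511,383]).astype(int);r=[]
    for v in range(lo[1],hi[1]+1):
        for u in range(lo[0],hi[0]+1):
            if m[v,u]:
                a,b=slide(plane(n,s,o,(u,v),z))
                if x0<a<x1 and y0<b<y1:r.append((u,v,a,b))
    return np.array(r)
def prof(r,step=4):
    for x in np.arange(np.floor(r[:,2].min()),r[:,2].max(),step):
        k=r[(r[:,2]>=x)&(r[:,2]<x+step)]
        if len(k):print(int(x),len(k),k[:,3].min().round(1),k[:,3].mean().round(1),k[:,3].max().round(1))
E
python3 - <<'E'
from h import *
for t in('w5','w6'):
    o,s=pickle.load(open(t+'.pkl','rb'))
    print(t,'fin');prof(bright(o,s,24,60,-25,25));print('blade');prof(bright(o,s,35,85,110,160))
E
```

```text
w5 fin
24 9 -7.8 -4.9 -3.6
28 17 -9.1 -6.8 -4.6
32 16 -8.8 -6.9 -4.8
36 10 -9.1 -7.6 -5.8
blade
41 2 125.8 126.8 127.7
45 3 135.4 136.5 137.6
49 11 134.7 136.4 138.0
53 10 135.1 136.6 138.4
57 17 125.3 133.7 138.8
61 34 125.2 132.4 139.8
65 42 125.1 132.3 139.7
69 29 125.0 132.2 139.6
w6 fin
24 20 -5.6 -3.3 -1.4
28 35 -9.1 -5.8 -2.4
32 27 -9.1 -6.6 -4.1
36 19 -9.0 -7.1 -5.0
blade
35 2 125.3 125.5 125.7
47 12 135.1 136.6 138.2
51 12 135.0 136.5 138.0
55 31 124.9 132.5 138.6
59 44 124.2 130.8 138.8
63 53 124.2 131.1 138.7
67 26 124.7 131.5 138.1
```

Emit:
step_arm --series '[[[0.006, 0.001, 0], [0, 0, 0]], [[0.012, 0.002, 0], [0, 0, 0]], [[0.018, 0.003, 0], [0, 0, 0]], [[0.024, 0.0045, 0], [0, 0, 0]], [[0.0265, 0.005, 0], [0, 0, 0]], [[0.0265, 0.005, 0], [0, 0, 0]], [[0.0265, 0.005, 0], [0, 0, 0]], [[0.0265, 0.005, 0], [0, 0, 0]], [[0.0265, 0.005, 0], [0, 0, 0]], [[0.0265, 0.005, 0], [0, 0, 0]]]'

```text
t: 11.8
eef_pos: [480.1, 72.5, 108.4]
orientation: [[0.001, 1.0, -0.002], [1.0, -0.001, -0.005], [-0.005, -0.002, -1.0]]
contact_force: [1.9, -8.2, -1.8]
gripper_width: -0.0
finger_force: 3.7
```

```bash
cat > f.py <<'E'
from h import *
import sys
t,y0,y1=sys.argv[1],float(sys.argv[2]),float(sys.argv[3])
o,s=snap('wrist',t);print(o['t'],o['eef_pos'].round(1),o['contact_force'].round(1))
prof(bright(o,s,28,42,y0,y1));print('blade');prof(bright(o,s,45,57,110,160))
E
python3 f.py w7 -25 60
```

```text
11.8 [480.1  72.5 108.4] [ 1.9 -8.2 -1.8]
28 36 6.1 9.4 13.0
32 29 5.7 8.4 11.3
36 16 6.1 7.8 9.5
blade
48 16 134.8 136.6 138.1
52 16 134.9 136.3 138.0
56 5 134.7 136.2 137.7
```

Emit:
step_arm --series '[[[0, 0, 0], [0, 0, 0]], [[0, 0, 0], [0, 0, 0]], [[0, 0, 0], [0, 0, 0]], [[0, 0, 0], [0, 0, 0]], [[0, 0, 0], [0, 0, 0]], [[0, 0, 0], [0, 0, 0]], [[0, 0, 0], [0, 0, 0]], [[0, 0, 0], [0, 0, 0]], [[0, 0, 0], [0, 0, 0]], [[0, 0, 0], [0, 0, 0]]]'

```text
t: 12.85
eef_pos: [480.1, 72.6, 108.4]
orientation: [[0.001, 1.0, -0.002], [1.0, -0.001, -0.005], [-0.005, -0.002, -1.0]]
contact_force: [1.0, -8.1, -2.7]
gripper_width: 0.001
finger_force: 3.7
```

Emit:
step_arm --series '[[[0, 0, 0], [0, 0, 0]], [[0, 0, 0], [0, 0, 0]], [[0, 0, 0], [0, 0, 0]], [[0, 0, 0], [0, 0, 0]], [[0, 0, 0], [0, 0, 0]], [[0, 0, 0], [0, 0, 0]], [[0, 0, 0], [0, 0, 0]], [[0, 0, 0], [0, 0, 0]], [[0, 0, 0], [0, 0, 0]], [[0, 0, 0], [0, 0, 0]]]'

```text
t: 13.85
eef_pos: [480.1, 72.6, 108.4]
orientation: [[0.001, 1.0, -0.002], [1.0, -0.001, -0.005], [-0.005, -0.002, -1.0]]
contact_force: [0.6, -8.6, -2.6]
gripper_width: 0.002
finger_force: 3.7
```

```bash
python3 f.py w8 20 105
```

```text
13.85 [480.1  72.6 108.4] [ 0.6 -8.6 -2.6]
28 23 53.8 55.8 57.6
32 22 53.9 55.6 57.4
36 14 53.8 55.4 57.2
blade
48 18 134.8 136.5 138.1
52 15 134.9 136.4 138.0
56 7 127.7 133.9 137.7
```

Emit:
step_arm --series '[[[0, 0, 0], [0, 0, 0]], [[0, 0, 0], [0, 0, 0]], [[0, 0, 0], [0, 0, 0]], [[0, 0, 0], [0, 0, 0]], [[0, 0, 0], [0, 0, 0]], [[0, 0, 0], [0, 0, 0]], [[0, 0, 0], [0, 0, 0]], [[0, 0, 0], [0, 0, 0]], [[0, 0, 0], [0, 0, 0]], [[0, 0, 0], [0, 0, 0]]]'

```text
t: 14.9
eef_pos: [480.1, 72.6, 108.4]
orientation: [[0.001, 1.0, -0.002], [1.0, -0.001, -0.005], [-0.005, -0.002, -1.0]]
contact_force: [1.1, -7.9, -2.3]
gripper_width: -0.0
finger_force: 3.7
```

Emit:
step_arm --series '[[[0, 0, 0], [0, 0, 0]], [[0, 0, 0], [0, 0, 0]], [[0, 0, 0], [0, 0, 0]], [[0, 0, 0], [0, 0, 0]], [[0, 0, 0], [0, 0, 0]], [[0, 0, 0], [0, 0, 0]], [[0, 0, 0], [0, 0, 0]], [[0, 0, 0], [0, 0, 0]], [[0, 0, 0], [0, 0, 0]], [[0, 0, 0], [0, 0, 0]]]'

```text
t: 15.9
eef_pos: [480.1, 72.6, 108.4]
orientation: [[0.001, 1.0, -0.002], [1.0, -0.001, -0.005], [-0.005, -0.002, -1.0]]
contact_force: [1.8, -8.2, -2.3]
gripper_width: 0.002
finger_force: 3.6
```

Emit:
step_arm --series '[[[0, 0, 0], [0, 0, 0]], [[0, 0, 0], [0, 0, 0]], [[0, 0, 0], [0, 0, 0]], [[-0.004, -0.001, 0], [0, 0, 0]], [[-0.008, -0.002, 0], [0, 0, 0]], [[-0.008, -0.002, 0], [0, 0, 0]]]'

```text
t: 16.5
eef_pos: [478.8, 65.7, 109.4]
orientation: [[0.001, 1.0, 0.0], [1.0, -0.001, -0.002], [-0.002, 0.0, -1.0]]
contact_force: [-0.0, -4.7, 1.5]
gripper_width: 0.001
finger_force: 2.6
```

```bash
python3 f.py w9 80 134
```

```text
16.5 [478.8  65.7 109.4] [-0.  -4.7  1.5]
28 21 106.9 117.3 126.7
32 22 114.7 118.4 128.2
36 16 114.7 116.4 118.2
blade
48 13 135.0 136.5 138.0
52 16 135.1 136.6 138.1
56 4 130.3 134.6 137.6
```

Emit:
step_arm --series '[[[-0.002, 0, 0], [0, 0, 0]], [[-0.003, -0.0005, 0], [0, 0, 0]], [[-0.003, -0.0005, 0], [0, 0, 0]], [[-0.003, -0.0005, 0], [0, 0, 0]]]'

```text
t: 16.95
eef_pos: [478.6, 63.6, 109.5]
orientation: [[0.0, 1.0, 0.0], [1.0, -0.0, -0.0], [-0.0, 0.0, -1.0]]
contact_force: [-0.1, -4.4, 4.4]
gripper_width: -0.0
finger_force: 2.3
```

```bash
python3 f.py w10 80 134
```

```text
16.95 [478.6  63.6 109.5] [-0.1 -4.4  4.4]
28 20 105.8 121.7 125.0
32 22 121.7 124.0 127.9
36 16 121.4 123.1 124.7
blade
48 13 135.1 136.5 138.1
52 14 135.0 136.6 138.0
56 4 135.4 136.9 138.9
```

Emit:
step_arm --series '[[[0, 0, 0], [0, 0, 0]], [[0, 0, 0], [0, 0, 0]], [[0, 0, 0], [0, 0, 0]], [[0, 0, 0], [0, 0, 0]]]'

```text
t: 17.4
eef_pos: [478.5, 63.6, 109.4]
orientation: [[0.0, 1.0, 0.0], [1.0, -0.0, -0.0], [-0.0, 0.0, -1.0]]
contact_force: [1.2, -3.1, 4.8]
gripper_width: -0.0
finger_force: 2.4
```

```bash
python3 f.py w11 100 150
```

```text
17.4 [478.5  63.6 109.4] [ 1.2 -3.1  4.8]
28 17 105.8 127.7 130.4
32 19 127.5 129.2 130.8
36 12 127.5 128.8 130.5
blade
48 13 135.0 136.5 138.1
52 16 134.9 136.6 138.0
56 5 130.0 135.9 138.9
```

Emit:
step_arm --series '[[[-0.03, -0.0055, 0], [0, 0, 0]], [[-0.035, -0.0065, 0], [0, 0, 0]], [[-0.035, -0.0065, 0], [0, 0, 0]], [[-0.035, -0.0065, 0], [0, 0, 0]], [[-0.035, -0.0065, 0], [0, 0, 0]], [[-0.035, -0.0065, 0], [0, 0, 0]]]'

```text
t: 18.05
eef_pos: [471.9, 29.3, 109.2]
orientation: [[-0.001, 1.0, -0.0], [1.0, 0.001, 0.001], [0.001, -0.0, -1.0]]
contact_force: [0.2, -0.7, 0.4]
gripper_width: 0.001
finger_force: 0.0
```

```bash
python3 f.py w12 100 150;python3 f.py w13 100 150
```

```text
18.05 [471.9  29.3 109.2] [ 0.2 -0.7  0.4]
28 12 117.5 129.6 133.5
32 18 120.0 130.0 133.4
36 16 124.4 130.7 133.2
40 4 130.4 131.6 132.9
blade
48 11 135.4 136.8 138.2
52 15 135.3 136.7 138.2
56 3 135.8 136.7 137.6
18.1 [472.   29.2 109.3] [-0.9 -0.5  0.6]
28 12 117.4 129.7 133.4
32 16 119.9 129.8 133.3
36 17 124.8 131.4 133.5
40 4 130.3 131.5 132.8
blade
48 11 135.3 136.7 138.1
52 16 135.1 136.7 138.4
56 3 135.7 136.6 137.5
```

It stopped 4.9 mm short of the blade, so I'll give it a short gentle nudge in the same direction.

Emit:
step_arm --series '[[[0.018, 0.0035, 0], [0, 0, 0]], [[0.026, 0.005, 0], [0, 0, 0]], [[0.032, 0.006, 0], [0, 0, 0]], [[0.032, 0.006, 0], [0, 0, 0]], [[0.032, 0.006, 0], [0, 0, 0]]]'

```text
t: 18.65
eef_pos: [477.9, 60.0, 109.2]
orientation: [[0.0, 1.0, 0.0], [1.0, -0.0, -0.001], [-0.001, 0.0, -1.0]]
contact_force: [0.7, -4.0, -0.6]
gripper_width: -0.003
finger_force: 1.8
```

```bash
python3 f.py w14 115 150
```

```text
18.65 [477.9  60.  109.2] [ 0.7 -4.  -0.6]
28 17 124.0 131.6 134.7
32 24 126.2 132.0 134.8
36 13 131.5 133.0 134.5
blade
48 15 134.8 136.5 138.2
52 11 135.2 136.4 137.7
56 5 135.0 136.6 138.1
```

Emit:
step_arm --series '[[[0, 0, 0], [0, 0, 0]], [[-0.028, -0.005, 0], [0, 0, 0]], [[-0.032, -0.006, 0], [0, 0, 0]], [[-0.032, -0.006, 0], [0, 0, 0]], [[-0.032, -0.006, 0], [0, 0, 0]], [[-0.032, -0.006, 0], [0, 0, 0]], [[-0.032, -0.006, 0], [0, 0, 0]]]'

```text
t: 19.4
eef_pos: [472.1, 29.2, 109.4]
orientation: [[-0.001, 1.0, 0.0], [1.0, 0.001, 0.001], [0.001, 0.0, -1.0]]
contact_force: [-0.5, 0.3, -0.3]
gripper_width: -0.002
finger_force: 0.0
```

```bash
python3 f.py w15 115 150
```

```text
19.4 [472.1  29.2 109.4] [-0.5  0.3 -0.3]
28 12 117.1 131.6 137.4
32 15 120.1 132.9 137.2
36 17 124.5 135.1 137.4
40 4 134.7 136.0 137.2
blade
49 16 135.2 136.7 138.3
53 12 135.1 136.7 138.3
```

The error is now about 0.8 mm. I'll back up clear of everything and check from a better viewpoint.

Emit:
step_arm --series '[[[0, 0, -0.03], [0, 0, 0]], [[0, 0, -0.07], [0, 0, 0]], [[0, 0, -0.11], [0, 0, 0]], [[0.02, 0.01, -0.14], [0, 0, 0]], [[0.04, 0.03, -0.15], [0, 0, 0]], [[0.06, 0.05, -0.15], [0, 0, 0]], [[0.08, 0.07, -0.15], [0, 0, 0]], [[0.08, 0.07, -0.15], [0, 0, 0]], [[0.08, 0.07, -0.15], [0, 0, 0]], [[0.08, 0.07, -0.15], [0, 0, 0]]]'

```text
t: 20.45
eef_pos: [541.0, 108.2, 259.1]
orientation: [[0.0, 1.0, -0.001], [1.0, -0.0, -0.0], [-0.0, -0.001, -1.0]]
contact_force: [0.3, 0.2, 0.3]
gripper_width: -0.002
finger_force: 0.0
```

```bash
python3 f.py w16 115 150; python3 - <<'E'
from h import *
o,s=pickle.load(open('w16.pkl','rb'));q=proj('wrist',s,o,[647.8,179.6,80]).astype(int);print(q)
a=s['pixels'];x,y=max(q[0]-60,0),max(q[1]-40,0);B=cv2.resize(a[y:y+75,x:x+100],None,fx=5,fy=5,interpolation=cv2.INTER_CUBIC)
c=np.zeros((600,800,3),np.uint8);c[:B.shape[0],:B.shape[1]]=B[:,:500];c[375:,:300]=cv2.resize(a,(300,225));c[375:,300:600]=cv2.resize(bot.snapshot('scene')['pixels'],(300,225));cv2.imwrite('pics/m16.png',c)
E
```

```text
20.45 [541.  108.2 259.1] [0.3 0.2 0.3]
28 10 132.8 134.5 136.1
32 12 133.1 134.9 136.6
36 11 132.8 134.5 136.3
blade
47 11 134.7 136.6 138.3
51 30 120.8 132.8 143.1
55 19 121.3 131.8 142.3
[349 114]
```

View pics/m16.png

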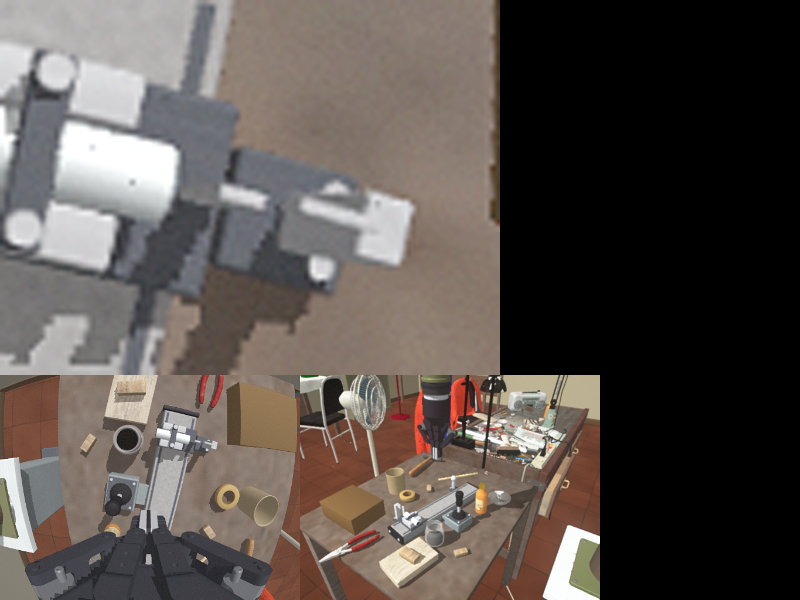

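From nearly overhead, the fin strip ((222,190)–(266,202)) sits just below the blade line ((303,204)–(360,222)). The fin is at y=134.6 and the blade at 136.6, so it is 2 mm short. Block, board, jar and bottle are all in place. I'll add one very short nudge.

Emit:
step_arm --series '[[[-0.02, -0.02, 0], [0, 0, 0]], [[-0.05, -0.045, 0], [0, 0, 0]], [[-0.079, -0.069, 0.01], [0, 0, 0]], [[-0.079, -0.069, 0.05], [0, 0, 0]], [[-0.079, -0.069, 0.09], [0, 0, 0]], [[-0.079, -0.069, 0.125], [0, 0, 0]], [[-0.079, -0.069, 0.15], [0, 0, 0]], [[-0.079, -0.069, 0.15], [0, 0, 0]], [[-0.079, -0.069, 0.15], [0, 0, 0]]]'

```text
t: 21.45
eef_pos: [472.5, 29.3, 109.8]
orientation: [[0.001, 1.0, -0.0], [1.0, -0.001, -0.0], [-0.0, -0.0, -1.0]]
contact_force: [0.3, 1.6, 0.5]
gripper_width: -0.003
finger_force: 0.0
```

Emit:
step_arm --series '[[[0.018, 0.0035, 0], [0, 0, 0]], [[0.026, 0.005, 0], [0, 0, 0]], [[0.032, 0.006, 0], [0, 0, 0]], [[0.032, 0.006, 0], [0, 0, 0]], [[0.004, 0.001, 0], [0, 0, 0]], [[0, 0, 0], [0, 0, 0]], [[0, 0, 0], [0, 0, 0]], [[0, 0, 0], [0, 0, 0]]]'

```text
t: 22.25
eef_pos: [473.0, 30.0, 109.4]
orientation: [[0.0, 1.0, 0.0], [1.0, -0.0, 0.001], [0.001, 0.0, -1.0]]
contact_force: [-0.3, 0.6, 0.2]
gripper_width: -0.003
finger_force: 0.0
```

Emit:
step_arm --series '[[[0, 0, -0.03], [0, 0, 0]], [[0, 0, -0.07], [0, 0, 0]], [[0, 0, -0.11], [0, 0, 0]], [[0.02, 0.01, -0.14], [0, 0, 0]], [[0.04, 0.03, -0.15], [0, 0, 0]], [[0.06, 0.05, -0.15], [0, 0, 0]], [[0.08, 0.07, -0.15], [0, 0, 0]], [[0.08, 0.07, -0.15], [0, 0, 0]], [[0.08, 0.07, -0.15], [0, 0, 0]], [[0.08, 0.07, -0.15], [0, 0, 0]]]'

```text
t: 23.25
eef_pos: [542.0, 109.5, 259.1]
orientation: [[-0.0, 1.0, -0.001], [1.0, 0.0, -0.0], [-0.0, -0.001, -1.0]]
contact_force: [0.8, 0.1, 0.8]
gripper_width: -0.0
finger_force: 0.0
```

```bash
python3 f.py w17 115 150
```

```text
23.25 [542.  109.5 259.1] [0.8 0.1 0.8]
28 13 134.9 136.9 138.7
32 12 135.1 136.7 138.4
36 10 135.4 136.9 138.7
blade
45 8 134.6 136.9 138.7
49 20 123.1 135.6 141.5
53 37 121.2 132.3 143.5
```

Fin and blade now both measure y = 136.9. Handing in.

```bash
python3 -c "
from workcell import bot
print(bot.hand_in())"
```

```text
the job is handed in; nothing more can be done
None
```

The sanding block lies flat on the wooden board, and the carriage stopped with its fin and the index blade measuring the same position along the bed. It needed two short extra nudges of the stick after the first release. The job was handed in at about 23 s, with the oil bottle and glass jar not touched.

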